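# Fit the long siphon tube into the open cylinder

### The arm

A 6-joint arm with a two-finger parallel gripper is mounted at the origin on the work surface. World frame = base frame: x ahead of the robot, y to its left, z up, the work surface at z = 0. Lengths are in mm, angles in rad, forces in N, time in s.
With the tool pointing down it reaches from about 350 to 975 mm from the base axis. Payload 7.1 kg.
Tool frame: the origin (TCP) lies at the centre of the arm's flange, where the gripper is bolted on; the fingertips stand 182 mm ahead of it and the grasp point (between the pads) lies 163 mm ahead of it; z points along the fingers, y is the line along which they close (so a half turn about z gives the same grasp; the last joint's range is limited). The gripper opens to 88 mm and grips with 3 to 60 N. Pads are 20 mm wide; open, the fingers measure 115 mm over their backs; the gripper's body (75 mm by 178 mm) begins 61 mm behind the grasp point.
Start: joints at [-1.128, 0.423, 1.63, -0, 1.089, -0.019], TCP at [278.49, -559.509, 404.675] pointing down, gripper open.
Joint ranges: [-3, 3], [-0.9, 2.11], [0.09, 2.58], [-1.31, 4.45], [0.11, 2.69], [-2.54, 2.54]. Speed limits (rad/s): [2.39, 2.39, 3.01, 3.14, 3.14, 3.14].

### API

Orientations are given as a rotation vector (axis times angle).
In Python, from workcell import readout, get_image, ctrl gives the robot as it stands.
- The arm moves only by the tool step_arm, never from a script. Its argument "targets" is a list that holds one entry, the list of rows, each a list of 7 numbers: the shift along the world's x, y, z as a fraction of full scale, then the turn, a rotation vector about the world's x, y, z as a fraction of full scale, then the opening, from 0 (shut) to 1 (fully open). In form: [[[dx, dy, dz, wx, wy, wz, claw], ...]]. A call has exactly 5 rows; each row shifts and turns the commanded pose from where the row before left it; what a row does not reach is not made up. Full scale, the value 1, is 0.05 m for a shift and 4 degrees for a turn. A row lasts 1/8 s, in which the tool goes at most 62.5 mm and 10.7 degrees, less where a joint would pass 70% of its speed; a pose out of reach is approached as far as the arm can. A call with a number of a shift or a turn outside -1 to 1 is refused whole. A call with a gripper value outside its range is refused whole. The fingers move at their own pace and stop on an object; the grip force is fixed at half the most. Time passes only in rows, so rows that do not move let the fingers close, or fill a call up. It gives the time, the measured TCP pose, the force, the opening and the grip force at its end, in the units of the state.
- readout.get_obs(): the state, without advancing time (a new reading comes with each control period).
- get_image(name): name is "scene" or "top" or "wrist"; returns a dict with "pixels" (420x560x3 uint8, red, green, blue), "intrinsics" (3x3 intrinsics, pixels), "k1" (the pictures are not rectified: a ray, as slopes to the right and down, at radius r is drawn at 1 + k1 r^2 times it, then the intrinsics apply), "extrinsics" (4x4, takes a point from world to camera coordinates). Camera axes: x right, y down, z forward; pixel columns grow to the right and rows downward; lengths in mm; the calibration is good to about 2 mm. A picture is of the moment at which its call begins. There is no depth.
- ctrl.close_job(): hands the job in; it is judged then, once.
The state is a dict: "t": time; "qpos": joint angles; "qvel": joint speeds; "joint_torque": joint torques, N m; "ee_pos": TCP position; "orientation": TCP orientation; "ft_force": force on the tool from outside, world axes, zero at the start; "moment": the same for the moment, N m; "width": finger opening in mm; "grasp_force": force on a finger pad.
Only numpy, scipy, OpenCV 4.12 (cv2) and the standard library are available. Lean on these libraries where they do the work, as an engineer would, in place of code of your own. Each camera call takes 0.05 s, during which the arm holds its last target. There are 200 camera calls.

### The job

Pull the longer of the two brass-headed siphon tubes up out of its cup in the three-cup holder and lower it, tube first, into the open neck of the grey cylinder clamped in the bench fixture, until its hexagonal flange sits flat on the neck. Do not drop it in: let go only once it is down on the neck. Leave the shorter siphon tube and the nut driver standing in their cups.

Things in the scene. Friction and masses are not known exactly. Their poses are not given: they have to be found in the camera images.
- siphon_long: Long siphon tube, 173 mm, 0.16 kg, upright in any of the holder's 3 cups, leaning up to 4 deg. Origin: centre of its lower end; z along it to the head. Along z: aluminium tube 14 mm dia. to 95 mm; taper to 28 mm dia. at 110; brass hex flange, 54 mm over corners, 110 to 118; round brass stem, 22 mm dia., to grip, 118 to 173. Stands tallest: top 180 mm above the bench, neighbours' at most 127.
- siphon_short: Short siphon tube, stays in its cup: same head and axes, 120 mm long (tube to 42 mm, taper to 57, flange 57 to 65, stem 65 to 120). Origin: centre of its lower end. It too leans up to 4 deg. The holder's cups: in a row 70 mm apart, 28 mm outside and 18 mm inside diameter, floor 7 mm and rim 51 mm above the bench.
- nut_driver: Nut driver, stays in its cup: 14 mm dia. steel shaft up to 50 mm, then a black waisted handle of 30 mm dia.; 110 mm long. Origin: centre of the shaft's lower end; z along it to the handle.
- neck (a point): Centre of the mouth of the open grey cylinder (80 mm dia., fixed in a dark steel fixture 120 mm square), level with its rim, 137 mm above the bench; z up. Neck 34 mm inside, 44 mm outside dia.; hollow to 119 mm below the rim, so the long tube hangs free. Another grey cylinder, loose and closed by a brass head, is not to be used.
Not all that is in view belongs to the job. Leave any blue or turquoise look-alike of the siphon_long alone.

How it is judged:
By the outcome, as a careful person would: the job done as asked, in the order asked, and still so for the second after the job is handed in, with the robot touching nothing.
It also fails if it takes over 42 s, if anything falls off the work surface, if the arm or the gripper's body presses on something with over 40 N, if the wrist force passes 120 N, or if a joint passes its speed limit or range.

## Working session

There is one attempt and no reset: what is moved stays moved. The work goes in short steps, Python scripts to look and compute and a tool call to move; the robot and the scene stay as the last step left them, time stands still between calls to the robot, and variables do not carry over. Pictures are saved under pics/ and viewed, at most 12 in all, crops included, and the job is handed in when it is done.

Besides the shell and the picture viewer there is one more tool, called after ">>>" as name(argument=value, ...) on one line, values as JSON. step_arm: Moves the arm, as the interface text tells. Shift numbers are shares of 0.05 m and turn numbers shares of 4 degrees, none past 1 either way. Its arguments: {"type":"object","properties":{"targets":{"type":"array"}},"required":["targets"]}

```bash
mkdir -p pics; cat > h.py <<'E'
import numpy as np, cv2, json
from workcell import readout, get_image, ctrl
def snap(name, fn):
    d=get_image(name); cv2.imwrite(f'pics/{fn}.png',cv2.cvtColor(d['pixels'],cv2.COLOR_RGB2BGR))
    np.savez(f'pics/{fn}.npz',K=d['intrinsics'],k1=d['k1'],E=d['extrinsics']); return d['pixels']
def load(fn):
    d=np.load(f'pics/{fn}.npz'); return d['K'],float(d['k1']),d['E']
def proj(fn,P):
    K,k1,E=load(fn); P=np.atleast_2d(P)@E[:3,:3].T+E[:3,3]
    s=P[:,:2]/P[:,2:]; s=s*(1+k1*(s**2).sum(1,keepdims=True)); return s@K[:2,:2].T+K[:2,2]
def ray(fn,uv):
    K,k1,E=load(fn); d=np.linalg.solve(K,[*uv,1])[:2]; s=d.copy()
    for _ in range(30): s=d/(1+k1*(s@s))
    R=E[:3,:3]; r=R.T@np.array([*s,1]); return -R.T@E[:3,3], r/np.linalg.norm(r)
def tri(obs):  # [(fn,uv),...]
    A=np.zeros((3,3));b=np.zeros(3);L=[]
    for fn,uv in obs:
        o,r=ray(fn,uv);M=np.eye(3)-np.outer(r,r);A+=M;b+=M@o;L.append((o,M))
    p=np.linalg.solve(A,b); return p,[np.linalg.norm(M@(p-o)) for o,M in L]
def atz(fn,uv,z):
    o,r=ray(fn,uv); return o+r*(z-o[2])/r[2]
E
python3 - <<'E'
from h import *
for n in ['scene','top','wrist']: 
    snap(n,n+'0'); K,k,E=load(n+'0'); print(n,-E[:3,:3].T@E[:3,3],E[2,:3],K[0,0],k)
a,b=cv2.imread('pics/scene0.png'),cv2.imread('pics/top0.png')
print(readout.get_obs()['orientation'])
E
```

```text
scene [769.9415324  284.49372502 719.64161677] [-0.31753449 -0.42525685 -0.8475426 ] 417.1087134508541 -0.10070356833667185
top [423.22364603  -4.74961987 816.94017865] [ 0.20159997 -0.00403494 -0.97945963] 425.471197146022 -0.02853872332898712
wrist [ 352.44960883 -521.26962493  383.00805108] [-0.2709111  -0.13215598 -0.95348937] 321.33813696958174 -0.009027860975833503
[-3.05711108e+00 -7.18731681e-01  3.64094711e-04]
```

View pics/scene0.png

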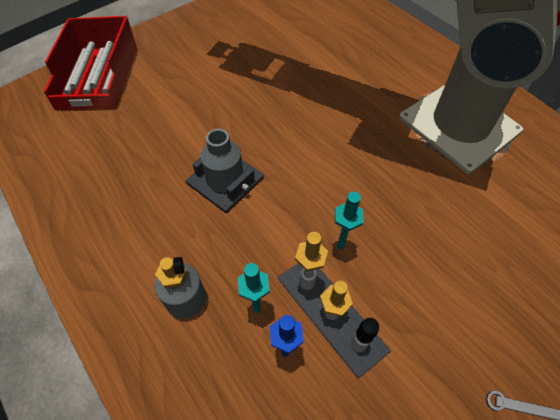

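View pics/top0.png

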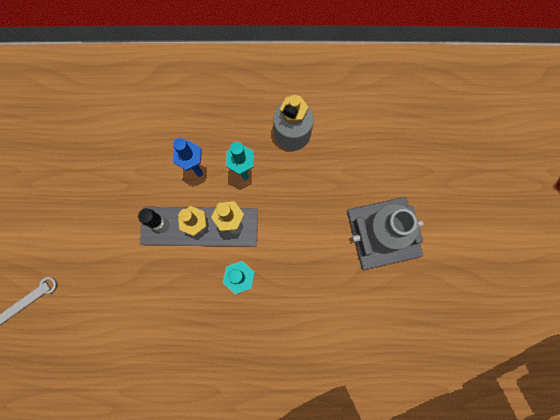

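Candidates for the long siphon, as scene pixel / top pixel:
- brass tube in the holder's end cup: (313,240) / (228,208)
- brass tube in the middle cup: (340,290) / (190,216)
- brass head on the loose cylinder: (168,265) / (294,105)
- turquoise tubes: (352,205) / (238,275) and (252,275) / (240,152)
- blue tube: (287,330) / (182,147)

The end-cup tube stands tallest of the brass ones, so I choose it. The open neck is at (217,137) / (403,222). Next I check this in a close crop.

```bash
python3 - <<'E'
from h import *
T=[('scene0',273,225),('scene0',177,120),('top0',180,190),('top0',362,192)]
t=[]
for f,u,v in T:
    c=cv2.resize(cv2.imread(f'pics/{f}.png')[v:v+60,u:u+80],None,fx=5,fy=5,interpolation=cv2.INTER_CUBIC)
    for i in range(0,80,10): cv2.putText(c,str(u+i),(i*5,8),0,.3,(255,255,255)); cv2.line(c,(i*5,8),(i*5,14),(255,255,255))
    for i in range(10,60,10): cv2.putText(c,str(v+i),(0,i*5),0,.3,(255,255,255))
    t.append(c)
cv2.imwrite('pics/crop1.png',np.vstack([np.hstack(t[:2]),np.hstack(t[2:])]))
E
```

```text
(no output)
```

View pics/crop1.png

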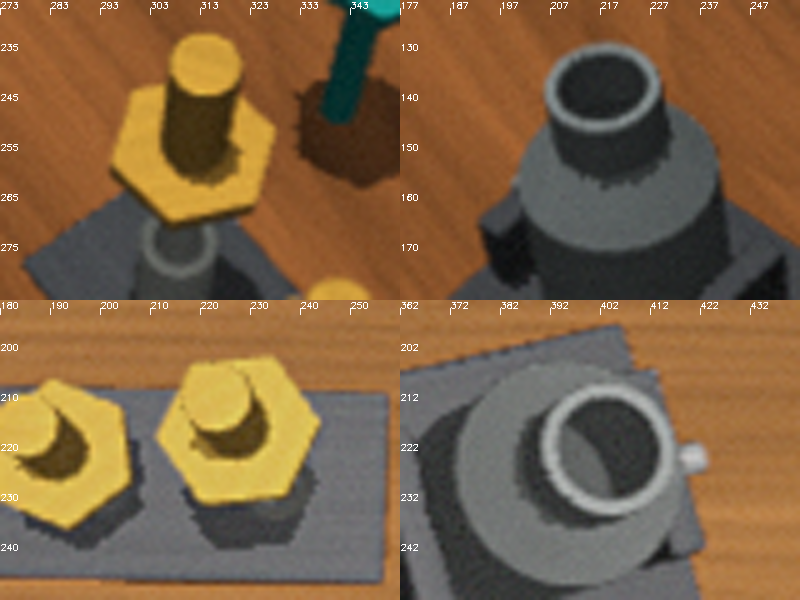

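The crop confirms the choice. The end-cup tube has a brass stem with its top at scene (314,237.5) and its flange well above the cup rim. The neck is at scene (217,137) and top (403,221.6).

```bash
python3 - <<'E'
from h import *
o=-.4
for n,s,t in [('stemtop',(314.1,237.8),(223.6,209.2)),('flange',(311.5,254.6),(227.8,215.9)),('neck',(217.5,137.3),(403.5,222))]:
    p,e=tri([('scene0',np.add(s,o)),('top0',np.add(t,o))]); print(n,p.round(1),np.round(e,1))
for n,s,t in [('turqR',(352,197),(236,277)),('short',(340,285),(186.5,214.5))]:
    p,e=tri([('scene0',s),('top0',t)]); print(n,p.round(1),np.round(e,1))
# other tops
from scipy.spatial.transform import Rotation as R
print(R.from_rotvec(readout.get_obs()['orientation']).as_matrix().round(3))
P=np.array([[0,0,182.]]);r=readout.get_obs();print(r['width'])
E
```

```text
stemtop [551.1  84.1 175.4] [0.8 0.8]
flange [551.1  84.4 119.1] [0.5 0.5]
neck [ 538.9 -205.2  131.9] [0.1 0.1]
turqR [448.9  62.3 163.3] [0.8 0.8]
short [551.6 152.2 123.5] [1.1 1.1]
[[ 0.895  0.446 -0.   ]
 [ 0.446 -0.895  0.001]
 [ 0.    -0.001 -1.   ]]
87.66957513045409
```

>>> step_arm(targets=[[[0.52,0.7,0.05,0,0,0.8,1],[0.52,0.7,0.05,0,0,0.8,1],[0.52,0.7,0.05,0,0,0.8,1],[0.52,0.7,0.05,0,0,0.8,1],[0.52,0.7,0.05,0,0,0.8,1]]])

```text
t: 0.78
ee_pos: [409.1, -383.3, 417.1]
orientation: [-2.927, -1.14, 0.0]
ft_force: [0.8, -1.0, -0.5]
width: 88.1
grasp_force: 0.0
```

>>> step_arm(targets=[[[0.52,0.7,0.05,0,0,0.8,1],[0.52,0.7,0.05,0,0,0.8,1],[0.52,0.7,0.05,0,0,0.8,1],[0.52,0.7,0.05,0,0,0.8,1],[0.52,0.7,0.05,0,0,0.8,1]]])

```text
t: 1.4
ee_pos: [539.1, -208.2, 429.6]
orientation: [-2.74, -1.537, 0.0]
ft_force: [0.9, -0.6, 0.6]
width: 87.5
grasp_force: 0.0
```

```bash
python3 - <<'E'
from h import *
snap('wrist','w1'); print(readout.get_obs()['ee_pos'], proj('w1',[[538.9,-205.2,137]]))
E
```

```text
[ 541.42745884 -205.22017006  430.00759093] [[278.72109161 203.23907066]]
```

>>> step_arm(targets=[[[0.02,0.58,0,0,0,0.8,1],[0.02,0.58,0,0,0,0.8,1],[0.02,0.58,0,0,0,0.8,1],[0.02,0.58,0,0,0,0.8,1],[0.02,0.58,0,0,0,0.8,1]]])

```text
t: 2.08
ee_pos: [543.3, -63.7, 429.4]
orientation: [-2.5, -1.902, 0.001]
ft_force: [-0.3, -0.2, 0.1]
width: 87.7
grasp_force: 0.0
```

```bash
python3 - <<'E'
from h import *
snap('wrist','w2'); print(readout.get_obs()['ee_pos'], proj('w2',[[538.9,-205.2,137],[551,84,180],[551,84,125]]))
E
```

```text
[543.23639824 -61.39073191 429.44357122] [[313.37812412 335.79861337]
 [229.65726766   5.52266962]
 [240.06189769  26.50028861]]
```

>>> step_arm(targets=[[[0.02,0.58,0,0,0,0.8,1],[0.02,0.58,0,0,0,0.8,1],[0.02,0.58,0,0,0,0.8,1],[0.02,0.58,0,0,0,0.8,1],[0.02,0.58,0,0,0,0.8,1]]])

```text
t: 2.75
ee_pos: [548.4, 80.9, 429.5]
orientation: [-2.211, -2.231, 0.0]
ft_force: [0.4, 0.5, 0.2]
width: 87.5
grasp_force: 0.0
```

```bash
python3 - <<'E'
from h import *
snap('wrist','w3'); o=readout.get_obs(); print(o['ee_pos'],o['orientation'],o['t'], proj('w3',[[551,84,180],[551,84,125]]))
t=[cv2.resize(cv2.imread(f'pics/{f}.png'),(400,300),interpolation=cv2.INTER_AREA) for f in ['w1','w2','w3']]
cv2.imwrite('pics/m1.png',np.vstack([np.hstack(t[:2]),np.hstack([t[2],t[2]*0])]))
E
```

```text
[548.54352113  83.3063697  429.54960607] [-2.20698822e+00 -2.23440069e+00 -1.42516646e-03] 2.8 [[283.60928574 219.4588963 ]
 [282.9229536  199.40165214]]
```

View pics/m1.png

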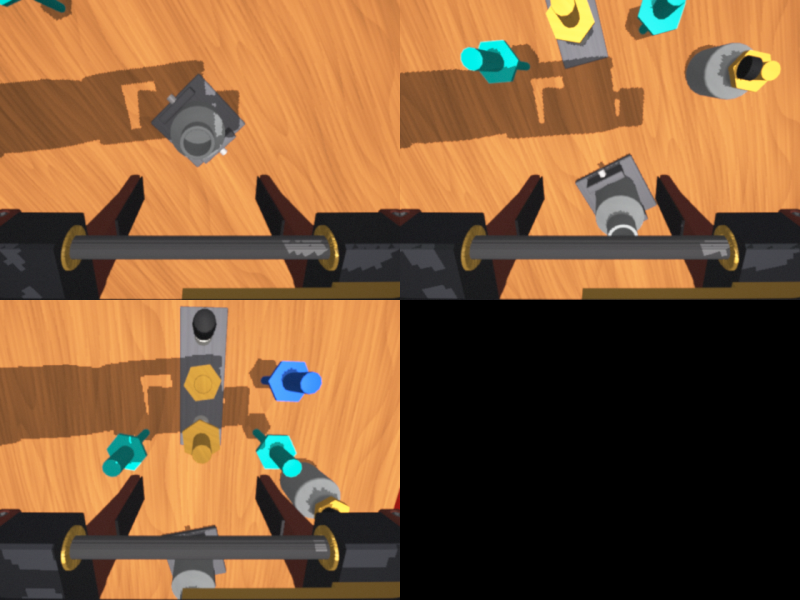

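The wrist view w3 shows the chosen stem top at about (281,217), within 3 px of the prediction. Turquoise tubes stand on both sides in x, so I measure the finger clearance and refine the positions.

```bash
python3 - <<'E'
from h import *
def crop(f,u,v,w,h,s):
    c=cv2.resize(cv2.imread(f'pics/{f}.png')[v:v+h,u:u+w],None,fx=s,fy=s,interpolation=cv2.INTER_CUBIC)
    for i in range(0,w,20): cv2.putText(c,str(u+i),(i*s,8),0,.3,(0,0,0)); cv2.line(c,(i*s,8),(i*s,12),(0,0,0))
    for i in range(20,h,20): cv2.putText(c,str(v+i),(0,i*s+3),0,.3,(0,0,0)); 
    return c
a=crop('w3',140,170,300,90,2); a=cv2.copyMakeBorder(a,0,0,0,200,0)
b=crop('w3',250,170,60,60,6); c=crop('w1',240,160,70,60,6)
b=cv2.copyMakeBorder(b,0,0,0,20,0)
d=np.hstack([b,c]); d=cv2.copyMakeBorder(d,0,0,0,800-d.shape[1],0)
cv2.imwrite('pics/c2.png',np.vstack([a,d]))
for n,s,t in [('teal L top',(252,268),(237,149)),('teal L flange',(254,285),(240,158)),('teal R top',(352.5,197),(236,276)),('teal R fl',(349.5,214),(238.5,277.5))]:
    p,e=tri([('scene0',s),('top0',t)]); print(n,p.round(1),np.round(e,1))
E
```

```text
teal L top [650.4  65.6 167.8] [0.6 0.6]
teal L flange [653.1  67.2 110.6] [1.9 1.9]
teal R top [449.8  62.8 165. ] [0. 0.]
teal R fl [449.   64.5 114.4] [0.8 0.8]
```

View pics/c2.png

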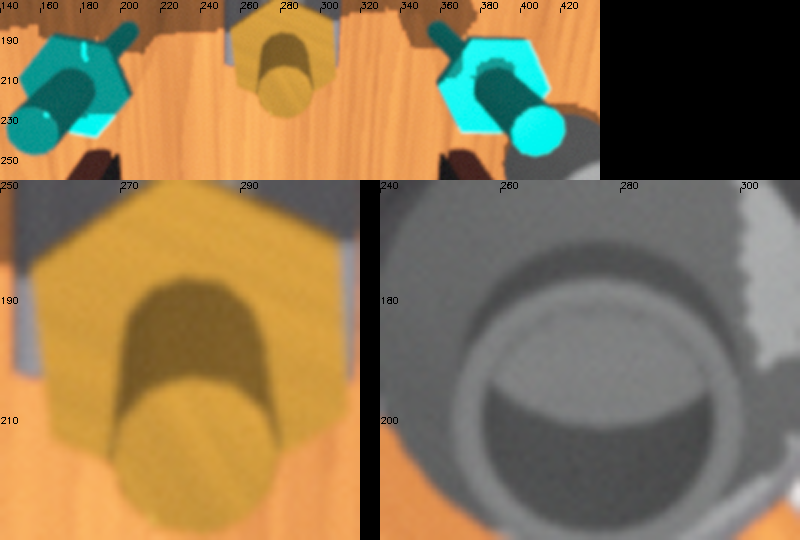

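```bash
python3 - <<'E'
from h import *
o=-.4
S=[('scene0',(313.7,237.4)),('top0',(223.2,208.8)),('w3',(282,215.5))]
N=[('scene0',(217.1,136.9)),('top0',(403.1,221.6)),('w1',(276,198.9))]
for n,A,z in [('stem',S,180),('neck',N,137)]:
    p,e=tri(A); print(n,p.round(1),np.round(e,1))
    for f,uv in A: print(f,atz(f,np.array(uv),z).round(1))
E
```

```text
stem [550.6  84.4 174.4] [0.4 1.4 1.1]
scene0 [552.4  86.4 180. ]
top0 [550.6  82.9 180. ]
w3 [549.8  87.1 180. ]
neck [ 538.8 -203.2  133.9] [0.8 1.6 1.9]
scene0 [ 540.8 -200.8  137. ]
top0 [ 538.1 -203.8  137. ]
w1 [ 538.9 -200.6  137. ]
```

>>> step_arm(targets=[[[0.05,0.04,-0.3,0,0,0,1],[0,0,-0.5,0,0,0,1],[0,0,-0.3,0,0,0,1],[0,0,-0.2,0,0,0,1],[0,0,0,0,0,0,1]]])

```text
t: 3.42
ee_pos: [550.9, 82.1, 363.9]
orientation: [-2.213, -2.229, 0.002]
ft_force: [0.5, -0.5, -0.5]
width: 87.9
grasp_force: 0.0
```

```bash
python3 - <<'E'
from h import *
a=snap('wrist','w4'); b=snap('scene','s4'); o=readout.get_obs(); print(o['ee_pos'],o['ft_force'], proj('w4',[[551,85.5,180]]))
a,b=[cv2.imread(f'pics/{f}.png') for f in ('w4','s4')]
b=cv2.resize(b[130:340,200:400],None,fx=2,fy=2)
cv2.imwrite('pics/m4.png',np.hstack([cv2.resize(a[:,80:480],(400,420)),b]))
E
```

```text
[551.28473009  82.31488968 365.06117975] [-0.39018435  0.6754607   0.52000427] [[280.90737563 257.998597  ]]
```

View pics/m4.png

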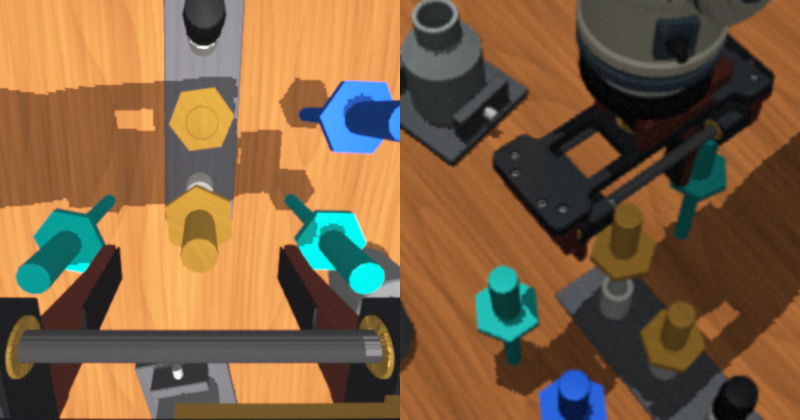

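The wrist view shows the stem centred in x between the fingers, with its top at (280,254). It sits a little further in +y. The turquoise tubes are clear, so I descend and close.

>>> step_arm(targets=[[[0,0.08,-0.3,0,0,0,1],[0,0,-0.3,0,0,0,1],[0,0,-0.2,0,0,0,1],[0,0,-0.14,0,0,0,1],[0,0,0,0,0,0,1]]])

```text
t: 4.15
ee_pos: [550.9, 86.5, 317.0]
orientation: [-2.212, -2.23, 0.002]
ft_force: [0.2, -0.5, 0.1]
width: 88.1
grasp_force: 0.0
```

>>> step_arm(targets=[[[0,0,0,0,0,0,0.5],[0,0,0,0,0,0,0.3],[0,0,0,0,0,0,0.2],[0,0,0,0,0,0,0],[0,0,0,0,0,0,0]]])

```text
t: 4.78
ee_pos: [551.0, 86.5, 317.8]
orientation: [2.212, 2.23, 0.0]
ft_force: [-0.0, 0.9, 0.7]
width: 41.1
grasp_force: 0.0
```

>>> step_arm(targets=[[[0,0,0,0,0,0,0],[0,0,0,0,0,0,0],[0,0,0,0,0,0,0],[0,0,0,0,0,0,0],[0,0,0,0,0,0,0]]])

```text
t: 5.4
ee_pos: [551.0, 86.5, 317.7]
orientation: [-2.213, -2.23, 0.0]
ft_force: [-0.8, 0.0, 0.5]
width: 21.5
grasp_force: 30.0
```

>>> step_arm(targets=[[[0,0,0.1,0,0,0,0],[0,0,0.2,0,0,0,0],[0,0,0.3,0,0,0,0],[0,0,0.4,0,0,0,0],[0,0,0.5,0,0,0,0]]])

```text
t: 6.02
ee_pos: [550.9, 86.5, 394.1]
orientation: [2.212, 2.23, 0.0]
ft_force: [0.2, -0.4, -1.6]
width: 21.1
grasp_force: 30.0
```

>>> step_arm(targets=[[[0,0,0.5,0,0,0,0],[0,0,0.5,0,0,0,0],[0,0,0.4,0,0,0,0],[0,0,0.3,0,0,0,0],[0,0,0.1,0,0,0,0]]])

```text
t: 6.65
ee_pos: [551.0, 86.5, 484.1]
orientation: [2.212, 2.229, 0.002]
ft_force: [-1.0, 0.9, -1.7]
width: 21.5
grasp_force: 30.0
```

```bash
python3 - <<'E'
from h import *
snap('scene','s5'); snap('wrist','w5'); o=readout.get_obs(); print(o['ee_pos'],o['ft_force'],o['width'],o['grasp_force'])
p=o['ee_pos']; g=p-[0,0,163+138+0]  # expected lower end ~ 
print('lower end pred',proj('s5',[p-[0,0,318-7],p-[0,0,318-117],p-[0,0,318-125]]))
a,b=[cv2.imread(f'pics/{f}.png') for f in ('w5','s5')]
cv2.imwrite('pics/m5.png',np.hstack([cv2.resize(a[:,80:480],(400,420)),cv2.resize(b[130:340,200:400],None,fx=2,fy=2)]))
E
```

```text
[550.91776941  86.48951013 483.05526358] [-0.23792822 -0.18435027 -1.98742876] 21.53689378361666 29.996010661125183
lower end pred [[314.13345071 239.41804325]
 [320.46608938 198.38584165]
 [321.01135753 194.82620157]]
```

View pics/m5.png

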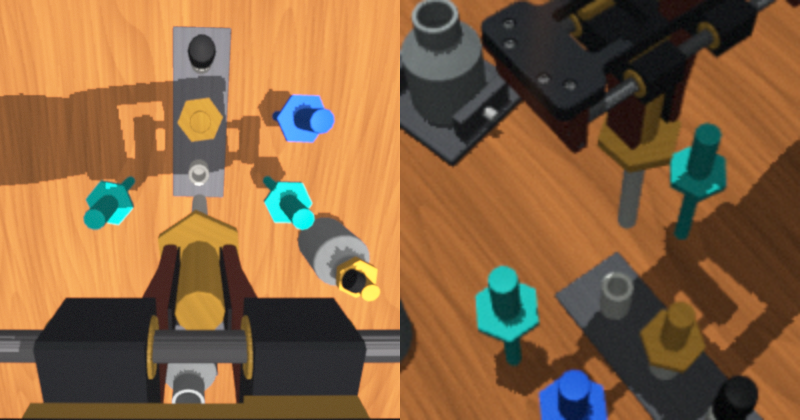

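The long tube is held and hangs nearly straight. Its lower end is at scene (314,241) against a predicted (314,239). The cup is empty and its neighbours still stand. I carry it to above the neck.

>>> step_arm(targets=[[[-0.02,-0.3,0,0,0,0,0],[-0.02,-0.6,0,0,0,0,0],[-0.02,-0.7,0,0,0,0,0],[-0.03,-0.7,0,0,0,0,0],[-0.03,-0.7,0,0,0,0,0]]])

```text
t: 7.38
ee_pos: [544.5, -65.4, 481.7]
orientation: [-2.212, -2.229, 0.002]
ft_force: [0.1, 0.1, -1.5]
width: 21.9
grasp_force: 30.0
```

>>> step_arm(targets=[[[-0.03,-0.7,0,0,0,0,0],[-0.03,-0.7,0,0,0,0,0],[-0.03,-0.7,0,0,0,0,0],[-0.02,-0.4,0,0,0,0,0],[0,-0.26,0,0,0,0,0]]])

```text
t: 8.0
ee_pos: [539.2, -202.6, 482.1]
orientation: [-2.213, -2.228, 0.0]
ft_force: [0.8, 0.4, -2.2]
width: 21.6
grasp_force: 30.0
```

>>> step_arm(targets=[[[0,0,0,0,0,0,0],[0,0,0,0,0,0,0],[0,0,0,0,0,0,0],[0,0,0,0,0,0,0],[0,0,0,0,0,0,0]]])

```text
t: 8.62
ee_pos: [539.6, -201.2, 482.7]
orientation: [2.212, 2.231, 0.0]
ft_force: [1.2, 0.0, -1.4]
width: 21.6
grasp_force: 30.0
```

```bash
python3 - <<'E'
from h import *
snap('scene','s6'); snap('wrist','w6'); snap('top','t6'); o=readout.get_obs(); p=o['ee_pos']; print(p,o['ft_force'],o['width'])
L=p-[0,0,311]
for f in ('s6','w6','t6'): print(f,'low',proj(f,[L]).round(1),'fl',proj(f,[p-[0,0,193]]).round(1),'top',proj(f,[p-[0,0,138]]).round(1),'neck',proj(f,[[539.3,-201.7,137]]).round(1))
p5=np.array([550.9,86.5,483.1]);print('w5',proj('w5',[p5-[0,0,311],p5-[0,0,138],p5-[0,0,193]]).round(1))
def c(f,u,v,w,h,s):
    return cv2.resize(cv2.imread(f'pics/{f}.png')[v:v+h,u:u+w],None,fx=s,fy=s,interpolation=cv2.INTER_CUBIC)
n=proj('s6',[[539,-202,150]])[0].astype(int); print(n)
a=c('s6',n[0]-50,n[1]-75,100,150,4); b=c('w5',230,180,100,150,4)
print('s6 origin',n-[50,75],'w5 origin 230,180, scale 4')
cv2.imwrite('pics/m6.png',np.hstack([a,b]))
E
```

```text
[ 539.50067434 -201.41519503  482.68163709] [ 0.2311458   0.00625827 -1.76083181] 21.502051089473174
s6 low [[215.2 123.4]] fl [[205.9  70.8]] top [[200.7  41. ]] neck [[217.5 136.2]]
w6 low [[279.9 200.8]] fl [[280.1 256.6]] top [[280.3 313.9]] neck [[279.7 191.8]]
t6 low [[407.8 217. ]] fl [[434.8 200.5]] top [[451.7 190.2]] neck [[401.8 220.9]]
w5 [[279.4 200.5]
 [279.7 312.6]
 [279.5 255.9]]
[216 131]
s6 origin [166  56] w5 origin 230,180, scale 4
```

View pics/m6.png

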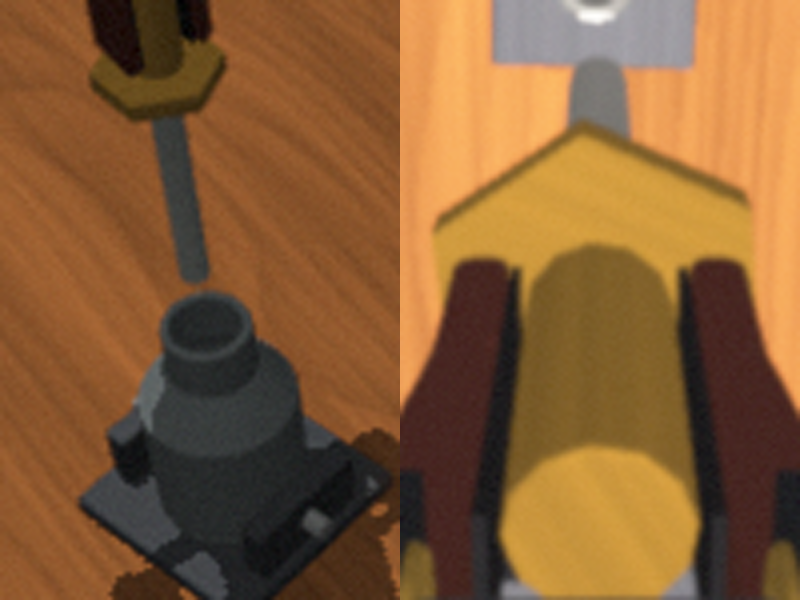

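The scene shows the tip at (214.7,124) and the neck at (218,137.5), so they are aligned to about 2 mm. I shift 1.5 mm in +y, lower partway, then check again.

>>> step_arm(targets=[[[0,0.03,-0.2,0,0,0,0],[0,0,-0.3,0,0,0,0],[0,0,-0.4,0,0,0,0],[0,0,-0.4,0,0,0,0],[0,0,-0.4,0,0,0,0]]])

```text
t: 9.4
ee_pos: [539.2, -199.9, 395.8]
orientation: [-2.212, -2.229, 0.001]
ft_force: [0.1, -0.7, -1.4]
width: 21.5
grasp_force: 30.0
```

>>> step_arm(targets=[[[0,0,-0.3,0,0,0,0],[0,0,-0.2,0,0,0,0],[0,0,-0.1,0,0,0,0],[0,0,0,0,0,0,0],[0,0,0,0,0,0,0]]])

```text
t: 10.02
ee_pos: [539.7, -200.1, 368.3]
orientation: [2.212, 2.23, 0.001]
ft_force: [-0.5, -0.7, -1.9]
width: 21.4
grasp_force: 30.0
```

```bash
python3 - <<'E'
from h import *
snap('scene','s7'); snap('top','t7'); o=readout.get_obs(); p=o['ee_pos']; print(p,o['ft_force'],o['moment'],o['width'])
def c(f,u,v,w,h,s):
    return cv2.resize(cv2.imread(f'pics/{f}.png')[v:v+h,u:u+w],None,fx=s,fy=s,interpolation=cv2.INTER_CUBIC)
print('fl bottom',[proj(f,[p-[0,0,201]]).round(1) for f in('s7','t7')])
cv2.imwrite('pics/m7.png',np.hstack([c('s7',180,90,80,80,5),c('t7',365,180,80,80,5)]))
E
```

```text
[ 539.64097997 -200.07336495  368.28159444] [-0.5457076   0.10427339 -1.29254074] [-0.07779086 -0.08150303 -0.08077338] 21.77636725773147
fl bottom [array([[215.8, 125.5]]), array([[406.1, 217.4]])]
```

View pics/m7.png

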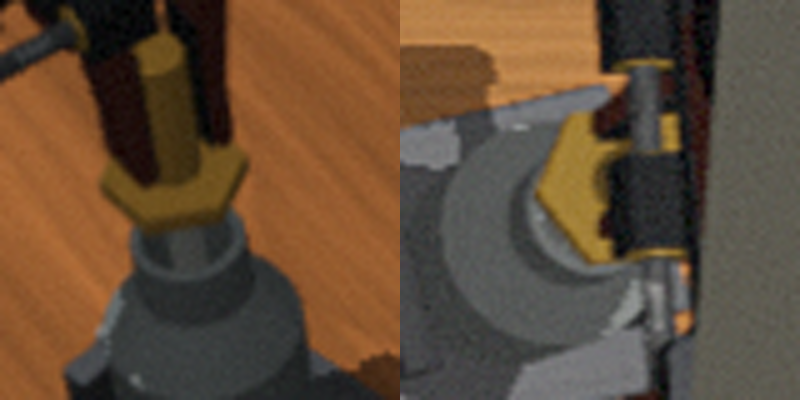

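The tube is inside the neck. In the crop the neck spans x 132–247 and the tube 170–208, so it is centred. I lower gently onto the rim.

>>> step_arm(targets=[[[0,0,-0.14,0,0,0,0],[0,0,-0.14,0,0,0,0],[0,0,-0.12,0,0,0,0],[0,0,-0.08,0,0,0,0],[0,0,-0.04,0,0,0,0]]])

```text
t: 10.75
ee_pos: [539.5, -200.0, 341.3]
orientation: [-2.212, -2.23, 0.0]
ft_force: [0.2, -0.5, -0.8]
width: 21.4
grasp_force: 30.0
```

>>> step_arm(targets=[[[0,0,-0.02,0,0,0,0],[0,0,-0.02,0,0,0,0],[0,0,-0.02,0,0,0,0],[0,0,0,0,0,0,0],[0,0,0,0,0,0,0]]])

```text
t: 11.38
ee_pos: [539.5, -200.0, 338.7]
orientation: [2.212, 2.23, 0.0]
ft_force: [0.7, -0.1, -1.1]
width: 21.7
grasp_force: 30.0
```

>>> step_arm(targets=[[[0,0,-0.01,0,0,0,0],[0,0,-0.01,0,0,0,0],[0,0,-0.01,0,0,0,0],[0,0,0,0,0,0,0],[0,0,0,0,0,0,0]]])

```text
t: 12.0
ee_pos: [539.5, -200.0, 337.6]
orientation: [2.212, 2.23, 0.0]
ft_force: [-2.5, 0.5, 4.9]
width: 21.6
grasp_force: 30.0
```

>>> step_arm(targets=[[[0,0,-0.01,0,0,0,0],[0,0,-0.01,0,0,0,0],[0,0,0,0,0,0,0],[0,0,0,0,0,0,0],[0,0,0,0,0,0,0]]])

```text
t: 12.62
ee_pos: [539.5, -200.0, 337.5]
orientation: [2.212, 2.23, 0.0]
ft_force: [-5.1, 2.3, 13.5]
width: 21.3
grasp_force: 30.0
```

```bash
python3 - <<'E'
from h import *
snap('scene','s8'); o=readout.get_obs(); p=o['ee_pos']; print(p,o['ft_force'],o['moment'])
c=lambda f:cv2.resize(cv2.imread(f'pics/{f}.png')[90:190,170:270],None,fx=6,fy=6,interpolation=cv2.INTER_CUBIC)
cv2.imwrite('pics/m8.png',c('s8'))
E
```

```text
[ 539.46277721 -200.02526144  337.45682769] [-5.25303884  1.65208668 14.19567954] [ 0.2449911   0.86522488 -0.04850269]
```

View pics/m8.png

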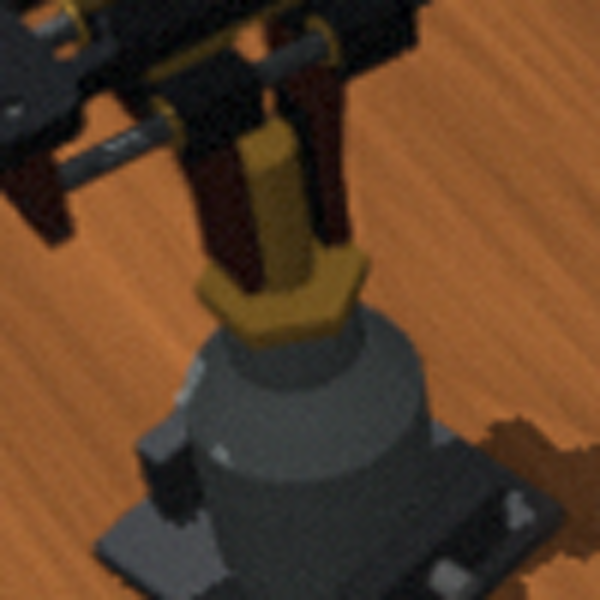

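The flange sits on the neck: its height matches (136.8 mm against 137) and 14 N is carried. I ease the load, release, and withdraw.

>>> step_arm(targets=[[[0,0,0.01,0,0,0,0],[0,0,0,0,0,0,0.3],[0,0,0,0,0,0,0.5],[0,0,0,0,0,0,0.8],[0,0,0,0,0,0,0.8]]])

```text
t: 13.3
ee_pos: [539.5, -200.0, 336.5]
orientation: [-2.212, -2.23, 0.0]
ft_force: [0.8, 1.1, -0.1]
width: 53.1
grasp_force: 0.0
```

>>> step_arm(targets=[[[0,0,0,0,0,0,0.8],[0,0,0.1,0,0,0,0.8],[0,0,0.3,0,0,0,0.8],[0,0,0.5,0,0,0,0.8],[0,0,0.5,0,0,0,0.8]]])

```text
t: 13.92
ee_pos: [539.5, -200.0, 408.5]
orientation: [2.212, 2.23, 0.0]
ft_force: [0.7, 0.6, -0.6]
width: 70.3
grasp_force: 0.0
```

>>> step_arm(targets=[[[0,0,0.5,0,0,0,0.8],[0,-0.6,0.5,0,0,0,0.8],[0,-0.8,0,0,0,0,0.8],[0,-0.8,0,0,0,0,0.8],[0,-0.5,0,0,0,0,0.8]]])

```text
t: 14.55
ee_pos: [539.3, -336.5, 457.9]
orientation: [2.213, 2.228, 0.0]
ft_force: [0.6, -0.2, 0.5]
width: 70.2
grasp_force: 0.0
```

```bash
python3 - <<'E'
from h import *
snap('scene','s9'); snap('top','t9'); o=readout.get_obs(); print(o['t'],o['ee_pos'],o['ft_force'],o['width'])
a=cv2.imread('pics/s9.png'); b=cv2.imread('pics/t9.png')
f=lambda i,u,v,s:cv2.resize(i[v:v+int(1200/s/4),u:u+int(1600/s/4)],(400,300),interpolation=cv2.INTER_CUBIC)
cv2.imwrite('pics/m9.png',np.vstack([np.hstack([f(a,170,100,4),f(b,360,180,4)]),np.hstack([f(a,200,180,2),f(b,120,120,2)])]))
E
```

```text
14.65 [ 539.26385506 -336.9526411   457.20181702] [ 0.54055557 -0.185818    0.10791449] 70.00320253614669
```

View pics/m9.png

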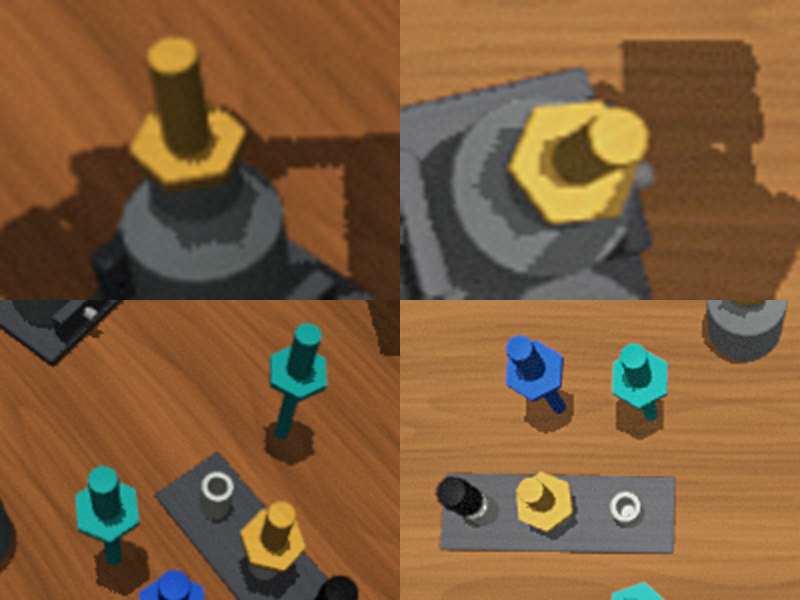

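```bash
python3 - <<'E'
from h import *
for n,s,t in [('top',(212.9,113.4),(414.4,213.7)),('flange',(216.6,135.7),(403.5,220.4))]:
    print(n,tri([('scene0',s),('top0',t)]))
c=np.array([539.4,-201.2])
print([proj(f,[[*c,200],[*c,145]]).round(1) for f in ('s9','t9')])
E
```

```text
top (array([ 539.81466291, -204.04923795,  194.96390116]), [np.float64(0.6090672573534511), np.float64(0.6090672573535011)])
flange (array([ 539.92478337, -204.47743096,  136.6486886 ]), [np.float64(0.29400594475978103), np.float64(0.29400594475967573)])
[array([[213.3, 112. ],
       [217.1, 133.5]]), array([[413.2, 213.6],
       [402.8, 220. ]])]
```

The stem is vertical to within 1°, and its top measures 195 mm. With the same −5 mm bias seen at every earlier point, that is the 200 mm expected when seated. The short tube and the nut driver still stand in their cups.

```bash
python3 -c "
from h import *
print(ctrl.close_job())"
```

```text
the job is handed in; nothing more can be done
None
```

The long siphon tube is seated upright with its flange on the neck of the clamped grey cylinder; the short tube and nut driver still stand in their cups, and the job was handed in at about 15 s.

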